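# Put the calibration weights on their rail in order of size

### The arm

A 7-joint arm with a two-finger parallel gripper is mounted at the origin on a cart in front of the work surface, level with it; the furniture and walls round the work are solid. World frame = base frame: x ahead of the robot, y to its left, z up, the work surface at z = 0. Lengths are in m, angles in rad, forces in N, time in s.
With the tool pointing down it reaches from about 0.35 to 0.9 m from the base axis. Payload 8.1 kg.
Tool frame: the origin (TCP) lies between the finger pads; the fingertips stand 22 mm ahead of it and the grasp point (between the pads) lies 3 mm ahead of it (arm.tip_reach is the distance from the TCP to the fingertips, in m); z points along the fingers, y is the line along which they close (so a half turn about z gives the same grasp; the last joint's range is limited). The gripper opens to 92 mm and grips with 3 to 60 N. Pads are 19 mm wide; open, the fingers measure 130 mm over their backs; the gripper's body (75 mm by 190 mm) begins 47 mm behind the grasp point.
Start: joints at [-1.34, 0.434, 0.025, 1.573, -0.012, 1.134, -0.075], TCP at [0.205, 0.591, 0.249] pointing down, gripper open.
Joint ranges: [-2.62, 2.62], [-0.44, 2.09], [-1.27, 1.32], [0.08, 2.57], [-1.32, 4.46], [0.12, 2], [-2.74, 2.74]. Speed limits (rad/s): [2.22, 2.22, 3.01, 3.01, 3.14, 3.14, 3.14].

### API

Orientations are given as a rotation vector (axis times angle).
In Python, from cell import telemetry, vision, job, arm gives the robot as it stands. The module is installed in compiled form; this text tells all that it offers.
- The arm moves only by the shell command python3 -m creep 'ROWS' [FORCE]. ROWS is text: rows parted by semicolons, each of 7 numbers parted by spaces: the finger opening in cm, from 0 to 9.18, then the shift along the tool's x, y, z in cm, then the turn, a rotation vector about the tool's x, y, z in degrees. A call has 1 to 5 rows; each row is the pose to reach, as a shift and turn from the pose commanded when the call began, along the tool's axes at that moment; what a row does not reach only later rows make up. A row lasts 1/8 s, in which the tool goes at most 62.5 mm and 10.7 degrees, less where a joint would pass 70% of its speed; a pose out of reach is approached as far as the arm can. A call with a gripper value outside its range is refused whole. The fingers move at their own pace and stop on an object; FORCE is the grip in N (left out, the last holds). Time passes only in rows, so rows that repeat a pose let the fingers close. It gives the time, the measured TCP pose, the force, the opening and the grip force at its end, in the units of the state.
- telemetry.observe(): the state, without advancing time (a new reading comes with each control period).
- vision.get_image(name): name is "scene" or "top" or "wrist"; returns the picture (400x640x3 uint8, red, green, blue); there is no depth.
- vision.camera_info(name): a dict with "fov_y" (degrees; the focal length in pixels is half the picture's height over the tangent of half this angle, whatever the lens; pixels are square), "cx", "cy" (the principal point, pixels), "extrinsics" (4x4, takes a point from camera to world coordinates). Camera axes: x right, y down, z forward; pixel columns grow to the right and rows downward; lengths in m; the calibration is good to about 2 mm. A picture is of the moment at which its call begins: read the wrist's pose just before it. camera_info takes no time and is no camera call; for the wrist camera it gives the pose at the moment of the call.
- job.sign_off(): hands the job in; it is judged then, once.
The state is a dict: "clock": time; "joints": joint angles; "dq": joint speeds; "joint_efforts": joint torques, N m; "position": TCP position; "ee_rot": TCP orientation; "force": force on the tool from outside, world axes, zero at the start; "ft_torque": the same for the moment, N m; "width": opening from 0.0 (shut) to 1.0 (fully open); "gripper_force": force on a finger pad.
Only numpy, scipy, OpenCV 4.12 (cv2) and the standard library are available. Lean on these libraries where they do the work, as an engineer would, in place of code of your own. Each camera call takes 0.05 s, during which the arm holds its last target. There are 200 camera calls.

### The job

Put the four steel calibration weights away on the rail in order of size: the largest on the round rubber pad next to the rail's tall end block, then the next smaller one on each following pad, so that the smallest stands at the end with the low lip. Stand each weight upright in the middle of its own pad and let go of it, and leave the stack of petri dishes where it is.

Things in the scene. Friction and masses are not known exactly. Their poses are not given: they have to be found in the camera images.
- weight_xl: the largest of four plain steel calibration weights, a round upright cylinder 46 mm in diameter and 64 mm high with a narrower round knob on top (84 mm high in all), about 800 g, loose, standing on the bench; origin at the centre of its underside, z up along its axis
- weight_l: the second largest of four plain steel calibration weights, a round upright cylinder 36 mm in diameter and 46 mm high with a narrower round knob on top (63 mm high in all), about 360 g, loose, standing on the bench; origin at the centre of its underside, z up along its axis
- weight_m: the third largest of four plain steel calibration weights, a round upright cylinder 28 mm in diameter and 33 mm high with a narrower round knob on top (46 mm high in all), about 160 g, loose, standing on the bench; origin at the centre of its underside, z up along its axis
- weight_s: the smallest of four plain steel calibration weights, a round upright cylinder 20 mm in diameter and 22 mm high with a narrower round knob on top (32 mm high in all), about 55 g, loose, standing on the bench; origin at the centre of its underside, z up along its axis
- seat_a: the leftmost (+y end) of four equal flat black rubber pads, 56 mm in diameter, fixed in a row about 76 mm apart on a low aluminium rail (66 by 350 mm, fixed, long side across the robot's front); origin at the centre of the pad's underside, 8 mm above the bench; its top is 3 mm higher; y axis along the row, towards the left end
- seat_b: the second from the left of four equal flat black rubber pads, 56 mm in diameter, fixed in a row about 76 mm apart on a low aluminium rail (66 by 350 mm, fixed, long side across the robot's front); origin at the centre of the pad's underside, 8 mm above the bench; its top is 3 mm higher; y axis along the row, towards the left end
- seat_c: the third from the left of four equal flat black rubber pads, 56 mm in diameter, fixed in a row about 76 mm apart on a low aluminium rail (66 by 350 mm, fixed, long side across the robot's front); origin at the centre of the pad's underside, 8 mm above the bench; its top is 3 mm higher; y axis along the row, towards the left end
- seat_d: the rightmost (-y end) of four equal flat black rubber pads, 56 mm in diameter, fixed in a row about 76 mm apart on a low aluminium rail (66 by 350 mm, fixed, long side across the robot's front); origin at the centre of the pad's underside, 8 mm above the bench; its top is 3 mm higher; y axis along the row, towards the left end
- tall_end: the tall aluminium end block of the rail, 62 mm across the rail, 18 mm thick along it, 45 mm high, fixed; it stands at the left or at the right end of the rail, about 50 mm beyond the nearest pad's centre; the other end has only a thin lip 5 mm thick and 10 mm high. Origin at the centre of its underside, on the rail's top, 8 mm above the bench
- dish_stack: a loose stack of clear petri dishes that moves as one piece, 62 mm in diameter and 43 mm high, on the bench to the right; a bystander; origin at the centre of its underside
There are look-alikes about, which are no part of the job. What is shaped like the weight_xl but red or yellow is not meant.

How it is judged:
At the end, for the whole second after the job is handed in: Counted from the pad next to the tall end block, the largest, second, third and smallest weight stand on the four pads in that order, each within 12 mm of its pad's centre, upright (tilt under 0.1 rad), resting on the pad, released and at rest (((horizontal distance between tall_end and seat_a below 0.1 m and horizontal distance between weight_xl and seat_a below 0.012 m and horizontal distance between weight_l and seat_b below 0.012 m and horizontal distance between weight_m and seat_c below 0.012 m and horizontal distance between weight_s and seat_d below 0.012 m) or (horizontal distance between tall_end and seat_d below 0.1 m and horizontal distance between weight_xl and seat_d below 0.012 m and horizontal distance between weight_l and seat_c below 0.012 m and horizontal distance between weight_m and seat_b below 0.012 m and horizontal distance between weight_s and seat_a below 0.012 m)) and angle between each of weight_xl, weight_l, weight_m, weight_s's own z axis and vertical below 0.1 rad and height (world z) of weight_xl between 0.007 and 0.015 m and linear speed of each of weight_xl, weight_l, weight_m, weight_s below 0.02 m/s and angular speed of each of weight_xl, weight_l, weight_m, weight_s below 0.2 rad/s and height (world z) of weight_l between 0.007 and 0.015 m and height (world z) of weight_m between 0.007 and 0.015 m and height (world z) of weight_s between 0.007 and 0.015 m); the robot touches nothing.
It fails at once if the stack of petri dishes is moved by more than 15 mm (distance of dish_stack from where it was at the start of the episode above 0.015 m).
It also fails if it takes over 96 s, if anything falls off the work surface, if the arm or the gripper's body presses on something with over 40 N, if the wrist force passes 120 N, or if a joint passes its speed limit or range.

## Working session

There is one attempt and no reset: what is moved stays moved. The work goes in short steps, Python scripts to look and compute and a shell command to move; the robot and the scene stay as the last step left them, time stands still between calls to the robot, and variables do not carry over. Pictures are saved under pics/ and viewed, at most 14 in all, crops included, and the job is handed in when it is done.

```bash
mkdir -p pics
python3 - <<'E'
from cell import telemetry, vision, job, arm
import cv2, numpy as np
s=telemetry.observe();print(s)
for n in("scene","top"):
    cv2.imwrite(f"pics/{n}0.png",vision.get_image(n)[:,:,::-1]);print(n,vision.camera_info(n))
E
```

```text
{'clock': 0.0, 'joints': array([-1.33959695,  0.43518298,  0.02494466,  1.57412717, -0.01158716,
        1.13401271, -0.07509904]), 'dq': array([ 0.00016331, -0.00057098,  0.00101811,  0.00086702,  0.00089008,
        0.00094081, -0.00040777]), 'joint_efforts': array([-9.30656461e-04, -6.67870545e+01,  9.84629206e-01, -3.14460790e+01,
       -6.04690472e-02,  4.32076387e-02,  1.47812366e-04]), 'position': array([0.20464989, 0.59001699, 0.24795785]), 'ee_rot': array([-5.21938506e-01, -3.09780782e+00,  2.48309637e-03]), 'force': array([-0.18223702,  0.67409531,  0.22146292]), 'ft_torque': array([ 0.00011309,  0.0887239 , -0.00161574]), 'gripper_force': 0.0, 'width': 1.001127836132698}
scene {'fov_y': 53.72636200264331, 'cx': 324.8828698388418, 'cy': 200.26387049817532, 'extrinsics': array([[-0.72113554, -0.32383402,  0.61245005, -0.12118431],
       [-0.69272829,  0.34922534, -0.63100648,  0.64498088],
       [-0.00954171, -0.87930267, -0.47616779,  0.49427478],
       [ 0.        ,  0.        ,  0.        ,  1.        ]])}
top {'fov_y': 47.73075908691989, 'cx': 320.0011882573136, 'cy': 197.96878282075983, 'extrinsics': array([[ 0.01027249, -0.98687551,  0.16115582,  0.31022137],
       [-0.99979643, -0.0073378 ,  0.01879485,  0.01375617],
       [-0.01736565, -0.16131608, -0.98675   ,  1.18365771],
       [ 0.        ,  0.        ,  0.        ,  1.        ]])}
```

View pics/scene0.png

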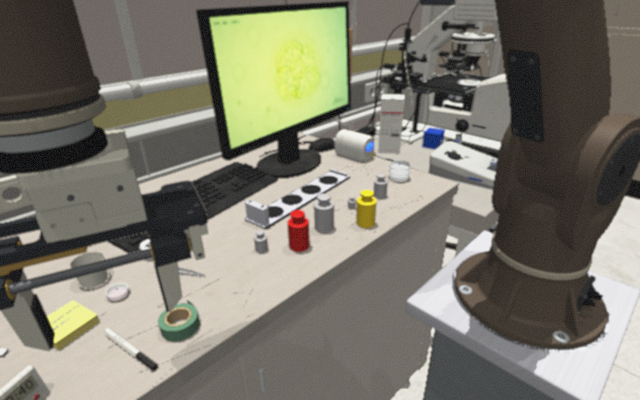

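View pics/top0.png

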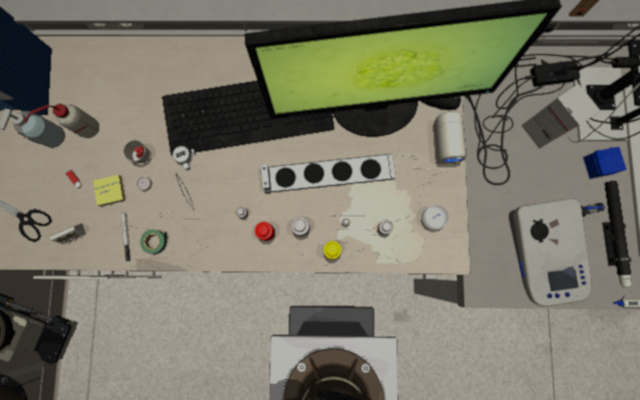

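The picture shows the tall end block at the left (+y) end (top view, 265,178), with pads at (285,177), (314,173), (342,171) and (371,169). The steel candidates are at (242,213), (300,227), (346,222) and (386,228). The red one (263,231) and the yellow one (332,250) are decoys. I'll measure and confirm in an enlarged crop.

```bash
cat > h.py <<'E'
from cell import telemetry, vision, job, arm
import cv2, numpy as np
from scipy.spatial.transform import Rotation as R
def ray(ci,u,v):
    f=200/np.tan(np.radians(ci['fov_y']/2));E=ci['extrinsics']
    d=E[:3,:3]@np.array([(u-ci['cx'])/f,(v-ci['cy'])/f,1]);return E[:3,3],d
def onz(ci,u,v,z):
    o,d=ray(ci,u,v);return o+d*(z-o[2])/d[2]
def proj(ci,p):
    f=200/np.tan(np.radians(ci['fov_y']/2));E=ci['extrinsics']
    q=E[:3,:3].T@(np.asarray(p)-E[:3,3]);return f*q[0]/q[2]+ci['cx'],f*q[1]/q[2]+ci['cy']
def delta(target,yaw=None):
    "shift (cm) in tool axes to move TCP to target; print yaw of tool y axis"
    s=telemetry.observe();r=R.from_rotvec(s['ee_rot'])
    return (r.inv().apply(np.asarray(target)-s['position'])*100).round(2)
E
python3 - <<'E'
from h import *
ci=vision.camera_info("top");im=vision.get_image("top")[:,:,::-1]
g=im.copy()
for n,u,v,z in [("m?",242,213,.046),("xl",300,227,.084),("s",346,222,.032),("l",386,228,.063),("a",285,177,.011),("b",314,173,.011),("c",342,171,.011),("d",371,169,.011),("tall",265,178,.053),("dish",433,218,.043),("red",263,231,.084),("yel",332,250,.084)]:
    print(n,onz(ci,u,v,z).round(3))
c=cv2.resize(g[150:270,220:460],None,fx=3.3,fy=3.3,interpolation=cv2.INTER_CUBIC)
sc=cv2.imread("pics/scene0.png")[140:260,230:420]
c2=cv2.resize(sc,(0,0),fx=1.65,fy=1.65,interpolation=cv2.INTER_CUBIC)
o=np.zeros((c.shape[0]+c2.shape[0],c.shape[1],3),np.uint8);o[:c.shape[0]]=c;o[c.shape[0]:,:c2.shape[1]]=c2
cv2.imwrite("pics/c1.png",o)
s=telemetry.observe();print(R.from_rotvec(s['ee_rot']).as_matrix().round(3));ciw=vision.camera_info("wrist");print(ciw, delta([.6,.1,.25]))
E
```

```text
m? [0.456 0.234 0.046]
xl [0.418 0.083 0.084]
s [ 0.437 -0.031  0.032]
l [ 0.419 -0.129  0.063]
a [0.557 0.13  0.011]
b [0.569 0.053 0.011]
c [ 0.575 -0.022  0.011]
d [ 0.581 -0.098  0.011]
tall [0.546 0.177 0.053]
dish [ 0.447 -0.251  0.043]
red [0.407 0.173 0.084]
yel [0.363 0.004 0.084]
[[-0.945  0.328 -0.   ]
 [ 0.328  0.945 -0.001]
 [-0.    -0.001 -1.   ]]
{'fov_y': 66.20916382442428, 'cx': 320.536473561908, 'cy': 202.1077766490874, 'extrinsics': array([[ 3.28315956e-01,  9.15746974e-01,  2.31551535e-01,
         1.42723817e-01],
       [ 9.44567547e-01, -3.18068527e-01, -8.13914087e-02,
         6.11820619e-01],
       [-8.84680635e-04,  2.45438163e-01, -9.69411845e-01,
         3.84915224e-01],
       [ 0.00000000e+00,  0.00000000e+00,  0.00000000e+00,
         1.00000000e+00]])} [-53.41 -33.36  -0.14]
```

View pics/c1.png

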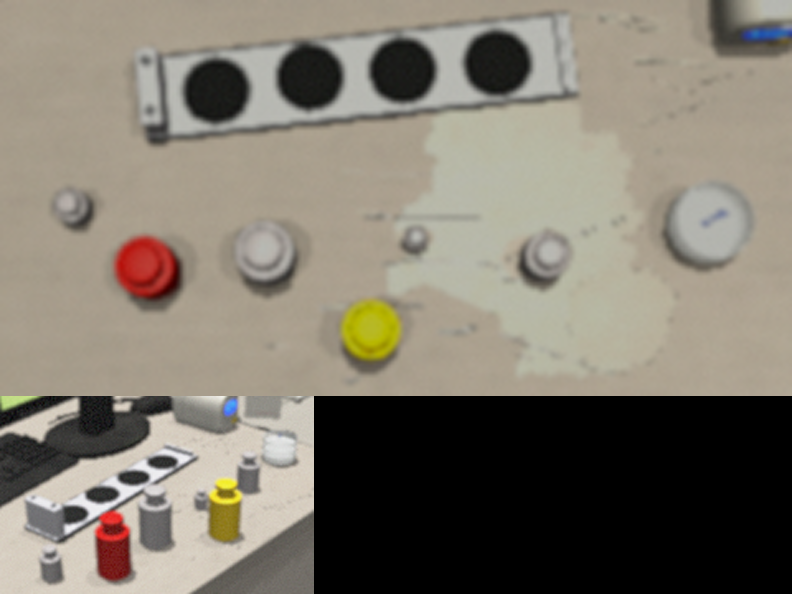

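Each candidate is clear. M is at crop (70,206), XL at (265,250), S at (415,238) and L at (547,255), all steel, with sizes that match. The tall block is at the left, next to seat_a. So XL goes to a, L to b, M to c and S to d. Next I'll move to an overview pose for the wrist camera.

```bash
python3 -m creep '9.18 -6 -6 0 0 0 10; 9.18 -10 -9.5 0 0 0 20; 9.18 -14 -13 0 0 0 30; 9.18 -18 -17 0 0 0 40; 9.18 -22 -21 0 0 0 50'
python3 - <<'E'
from h import *
s=telemetry.observe();print(delta([.47,.08,.25]),R.from_rotvec(s['ee_rot']).as_matrix().round(3),s['joints'])
E
```

```text
clock: 0.78
position: [0.3445, 0.3179, 0.2487]
ee_rot: [-1.79, -2.581, -0.0]
force: [0.9, 0.6, -0.6]
width: 0.999
gripper_force: 0.0
[-26.68   3.42  -0.13] [[-0.35   0.937  0.   ]
 [ 0.937  0.35   0.   ]
 [ 0.     0.    -1.   ]] [-1.10402306  0.17559353  0.28644512  1.95645991 -0.05812751  1.01719673
 -0.43323499]
```

```bash
python3 -m creep '9.18 -5.5 0.7 0 0 0 10; 9.18 -11 1.4 0 0 0 20.5; 9.18 -16.5 2.1 0 0 0 20.5; 9.18 -22 2.8 0 0 0 20.5; 9.18 -26.7 3.4 0 0 0 20.5'
python3 - <<'E'
from h import *
ci=vision.camera_info("wrist");im=vision.get_image("wrist")[:,:,::-1]
s=telemetry.observe();print(delta([.47,.08,.25]),s['joints'],s['dq'].round(2))
np.save("ci1.npy",ci,allow_pickle=True);cv2.imwrite("pics/w1.png",im)
E
```

```text
clock: 1.4
position: [0.4713, 0.0806, 0.2488]
ee_rot: [2.215, 2.228, 0.0]
force: [1.0, 0.7, 0.8]
width: 0.999
gripper_force: 0.0
[ 0.53 -0.37 -0.08] [-0.71663377  0.1999633   0.53478835  1.94870143 -0.1155594   1.0210508
 -0.13045669] [-0.05 -0.03 -0.03  0.03  0.03 -0.   -0.17]
```

View pics/w1.png

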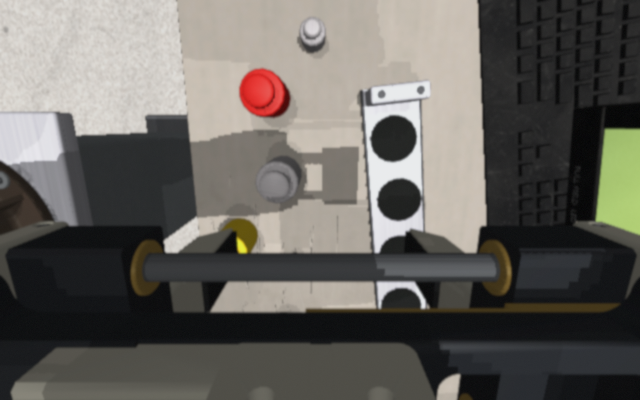

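The wrist view shows pads a (394,139) and b (399,198), the XL knob at (277,183) in the gripper's shadow, and the M knob at (312,29). Red is at (263,93) and yellow at (240,236). Now I'll fit the pads and merge with the top-view estimates.

Run:
```python
from h import *
def pads(n,box,area):
    ci=vision.camera_info(n);im=vision.get_image(n)
    m=(im.max(2)<60).astype(np.uint8)
    x0,y0,x1,y1=box;mm=np.zeros_like(m);mm[y0:y1,x0:x1]=m[y0:y1,x0:x1]
    k,l,st,c=cv2.connectedComponentsWithStats(mm)
    for i in range(1,k):
        if st[i,4]>area: print(n,"pad",c[i].round(1),st[i,4],onz(ci,*c[i],.011).round(4))
    return ci,im
ci,im=pads("wrist",(372,110,420,225),600)
for nm,u,v,z in[("xl",277,183,.084),("m",312.5,28,.046),("tall",399,94,.053),("red",260,91,.084)]: print(nm,onz(ci,u,v,z).round(4))
ct,it=pads("top",(272,160,385,190),150)
for nm,u,v,z in[("xl",300.3,225.8,.084),("m",240.2,211.8,.046),("s",345.8,221.5,.032),("l",386.6,226.4,.063)]: print(nm,onz(ct,u,v,z).round(4))
c=np.hstack([cv2.resize(im[145:220,235:320,::-1],(425,375)),cv2.resize(im[5:80,275:350,::-1],(375,375))])
cv2.imwrite("pics/w2.png",c)
```

```text
wrist pad [391.2 132. ] 1470 [0.5587 0.1311 0.011 ]
wrist pad [396.9 193.5] 1290 [0.57   0.0559 0.011 ]
xl [0.4306 0.0833 0.084 ]
m [0.4663 0.2334 0.046 ]
tall [0.555  0.1703 0.053 ]
red [0.4179 0.1702 0.084 ]
top pad [370.2 168.6] 264 [ 0.5817 -0.0964  0.011 ]
top pad [341.5 170.9] 262 [ 0.575  -0.0202  0.011 ]
xl [0.4206 0.0821 0.084 ]
m [0.4588 0.2382 0.046 ]
s [ 0.4378 -0.0309  0.032 ]
l [ 0.423  -0.1308  0.063 ]
```

View pics/w2.png

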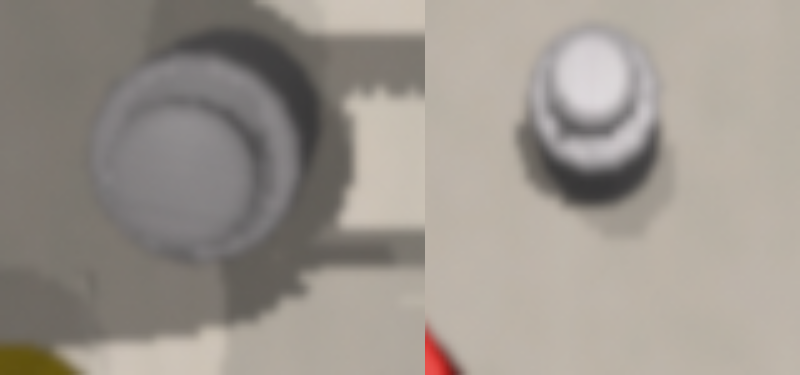

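Run:
```python
from h import *
ci=vision.camera_info("wrist")
for nm,u,v,z in[("xl",271.6,179,.084),("xlb",274,176.4,.064),("m",308.6,20,.046),("mb",275+33.6,5+19.5,.033)]: print(nm,onz(ci,u,v,z).round(4))
print(telemetry.observe()['position'],delta([.423,.084,.048]))
```

```text
xl [0.4227 0.0931 0.084 ]
xlb [0.4222 0.0924 0.064 ]
m [0.4595 0.2462 0.046 ]
mb [0.459  0.2459 0.033 ]
[0.47139813 0.08008349 0.24872903] [ 0.41 -4.84 20.07]
```

```bash
python3 -m creep '9.18 0 0 0 0 0 0;9.18 0 0 0 0 0 0'
python3 - <<'E'
from h import *
def get(): 
    s=telemetry.observe();return s['position'],vision.camera_info("wrist"),vision.get_image("wrist")
p,ci,im=get();print(p)
p,ci,im=get();print(p,telemetry.observe()['position'])
m=(im.max(2)<60).astype(np.uint8);mm=np.zeros_like(m);mm[110:225,372:420]=m[110:225,372:420]
k,l,st,c=cv2.connectedComponentsWithStats(mm)
for i in range(1,k):
    if st[i,4]>600: print(c[i],st[i],onz(ci,*c[i],.011).round(4))
# known-good correspondence shift vs pics/w1: template match for XL and M knobs
w=cv2.imread("pics/w1.png")
for nm,(x0,y0,x1,y1),(u,v),z in[("xl",(253,157,305,210),(277,183),.084),("m",(295,10,330,52),(312.5,28),.046)]:
    r=cv2.matchTemplate(im[:,:,::-1].copy(),w[y0:y1,x0:x1],cv2.TM_CCOEFF_NORMED);_,q,_,loc=cv2.minMaxLoc(r)
    uu,vv=u+loc[0]-x0,v+loc[1]-y0;print(nm,q,uu,vv,onz(ci,uu,vv,z).round(4))
cv2.imwrite("pics/w3.png",np.vstack([cv2.resize(im[0:225,180:440,::-1],None,fx=2.6,fy=2.6)]))
E
```

```text
clock: 1.8
position: [0.4702, 0.0839, 0.2486]
ee_rot: [-2.211, -2.231, 0.0]
force: [0.7, -0.6, 0.4]
width: 0.996
gripper_force: 0.0
[0.47020361 0.08392881 0.24861234]
[0.47024953 0.08383921 0.2486322 ] [0.47033107 0.08366891 0.24867178]
[394.167685   141.13985064] [ 373  120   43   43 1473] [0.5581 0.131  0.011 ]
[399.50670876 201.97868982] [ 379  183   41   39 1267] [0.5698 0.0559 0.011 ]
xl 0.9228899478912354 278 185 [0.4276 0.0906 0.084 ]
m 0.9772396683692932 314.5 31 [0.4629 0.2403 0.046 ]
```

View pics/w3.png

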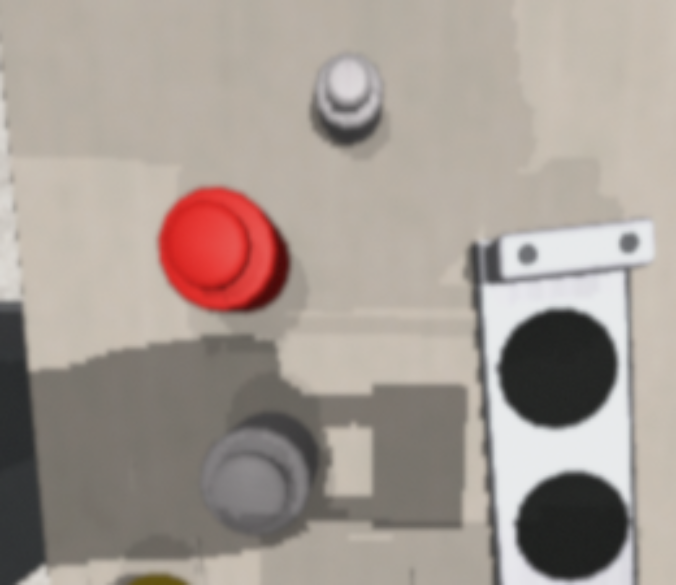

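The static view puts the XL knob at crop (248,487), M at (348,80), pad a at (558,368) and pad b at (573,525). The two cameras agree to about 5 mm, so I'm going for XL.

```bash
python3 -m creep '9.18 0.4 -4.8 2 0 0 0;9.18 0.4 -4.8 7 0 0 0;9.18 0.4 -4.8 12 0 0 0;9.18 0.4 -4.8 17 0 0 0;9.18 0.4 -4.8 20 0 0 0' && python3 -m creep '9.18 0 0 0 0 0 0;4 0 0 0 0 0 0;4 0 0 0 0 0 0;4 0 0 0 0 0 0;4 0 0 0 0 0 0' 40
```

```text
clock: 2.52
position: [0.4217, 0.0867, 0.0468]
ee_rot: [-2.212, -2.23, 0.003]
force: [-0.2, 0.7, 0.6]
width: 1.002
gripper_force: 0.0
clock: 3.15
position: [0.423, 0.0866, 0.0492]
ee_rot: [2.214, 2.229, 0.002]
force: [0.7, -1.1, 0.9]
width: 0.611
gripper_force: 0.0
```

```bash
python3 -m creep '4 0 0 0 0 0 0;4 0 0 0 0 0 0;4 0 0 -1 0 0 0;4 0 0 -3 0 0 0;4 0 0 -4 0 0 0' && python3 -m creep '4 0 0 -4 0 0 0'
python3 - <<'E'
from h import *
print(delta([.5585,.131,.12]))
p=vision.camera_info("wrist");im=vision.get_image("wrist");cv2.imwrite("pics/w4.png",im[:,:,::-1])
E
```

```text
clock: 3.78
position: [0.4218, 0.0862, 0.0893]
ee_rot: [-2.214, -2.228, 0.002]
force: [0.5, 0.3, -7.7]
width: 0.497
gripper_force: 40.0
clock: 3.9
position: [0.4205, 0.0859, 0.128]
ee_rot: [-2.213, -2.227, 0.008]
force: [0.7, 0.8, -8.0]
width: 0.494
gripper_force: 40.0
[ 4.43 13.84  0.72]
```

View pics/w4.png

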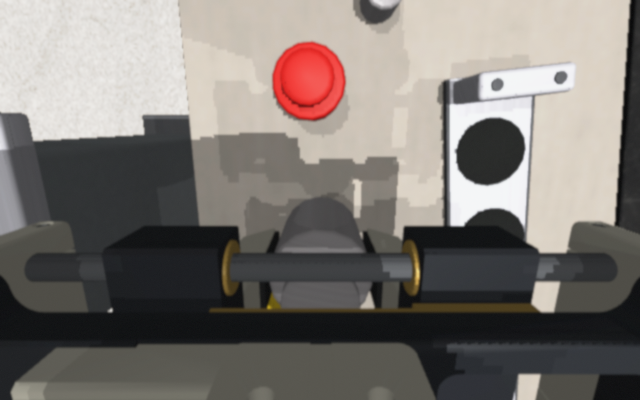

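```bash
python3 -m creep '4 1 3 0 0 0 0;4 2.5 7 0 0 0 0;4 3.7 11 0 0 0 0;4 4.5 13.5 0 0 0 0;4 4.5 13.5 0 0 0 0' && python3 -m creep '4 0 0 2.5 0 0 0;4 0 0 5 0 0 0;4 0 0 6.3 0 0 0;4 0 0 6.7 0 0 0;4 0 0 6.7 0 0 0'
```

```text
clock: 4.58
position: [0.5583, 0.1328, 0.1278]
ee_rot: [2.213, 2.229, -0.001]
force: [-1.9, 0.3, -8.2]
width: 0.491
gripper_force: 40.0
clock: 5.2
position: [0.5575, 0.1321, 0.0621]
ee_rot: [2.214, 2.228, 0.0]
force: [1.0, -0.9, -6.7]
width: 0.497
gripper_force: 40.0
```

Lower the last bit, release gently and back off upward to an inspection pose.

```bash
python3 -m creep '4 0 0 0.15 0 0 0;4 0 0 0.2 0 0 0;5.5 0 0 0.2 0 0 0;6.5 0 0 0.2 0 0 0;7.5 0 0 0.2 0 0 0' && python3 -m creep '9 0 0 0 0 0 0;9 0 0 -4 0 0 0;9 0 0 -9 0 0 0;9 2 0 -14 0 0 0;9 2 0 -18 0 0 0' && python3 -m creep '9 0 0 0 0 0 0;9 0 0 0 0 0 0;9 0 0 0 0 0 0'
python3 - <<'E'
from h import *
s=telemetry.observe();print(s['position'])
ci=vision.camera_info("wrist");im=vision.get_image("wrist");np.save("ci5.npy",ci,allow_pickle=True);cv2.imwrite("pics/w5.png",im[:,:,::-1])
E
```

```text
clock: 5.82
position: [0.5579, 0.1323, 0.0602]
ee_rot: [2.214, 2.228, 0.001]
force: [-0.3, -0.2, 0.7]
width: 0.767
gripper_force: 0.0
clock: 6.45
position: [0.5573, 0.154, 0.2418]
ee_rot: [-2.212, -2.231, -0.003]
force: [-0.1, -0.3, -0.1]
width: 0.983
gripper_force: 0.0
clock: 6.82
position: [0.5565, 0.1519, 0.2384]
ee_rot: [-2.214, -2.228, 0.003]
force: [-0.3, 1.1, 0.3]
width: 0.985
gripper_force: 0.0
[0.5565257  0.151911   0.23842904]
```

View pics/w5.png

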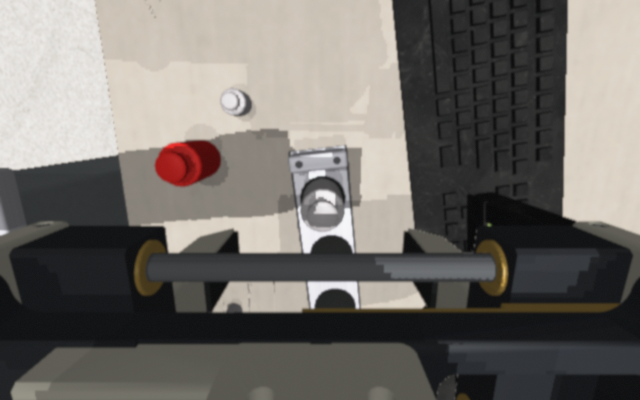

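XL stands on pad a, with its knob at (324,208) and a dark pad rim showing behind it. M is at (235,100). I'll measure numerically.

Run:
```python
from h import *
ci=np.load("ci5.npy",allow_pickle=True).item();im=cv2.imread("pics/w5.png")
for n,u,v,z in[("xlknob",324,208,.095),("xlbody",322.5,205,.075),("m knob",234,100,.046),("tall",319,160,.053),("red",178,165,.084)]:print(n,onz(ci,u,v,z).round(4))
hsv=cv2.cvtColor(im,cv2.COLOR_BGR2HSV)
# pad black extent around pad a
m=(im.max(2)<60)
for v in range(172,240,6):
    c=np.where(m[v,290:370])[0]; print(v,c+290 if len(c)<12 else (c.min()+290,c.max()+290,len(c)))
g=cv2.cvtColor(im[180:235,285:360],cv2.COLOR_BGR2GRAY)
a=cv2.resize(im[130:240,205:375],None,fx=4.5,fy=4.5,interpolation=cv2.INTER_CUBIC);cv2.imwrite("pics/w5c.png",a)
print(proj(ci,[.5585,.131,.011]))
```

```text
xlknob [0.5595 0.1408 0.095 ]
xlbody [0.5582 0.1385 0.075 ]
m knob [0.4672 0.2412 0.046 ]
tall [0.5543 0.1814 0.053 ]
red [0.4205 0.1794 0.084 ]
172 []
178 (np.int64(317), np.int64(329), 12)
184 [306 307 308 309 335 336 337 338]
190 [303 304 339 340 341 342]
196 [301 302 303 341 342 343 344]
202 []
208 []
214 []
220 []
226 []
232 []
238 (np.int64(322), np.int64(340), 19)
(np.float64(322.4457023605019), np.float64(197.59920701716146))
```

View pics/w5c.png

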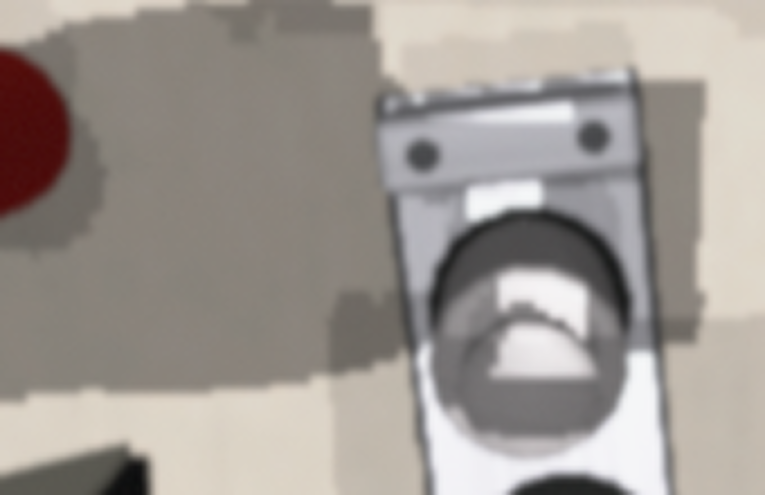

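XL stands upright on pad a. Its body centre (crop 530,362) is within about 3 mm of the pad centre. Next I hover over L and S.

```bash
python3 -m creep '9.18 -4.8 -2.2 0 0 0 0;9.18 -10 -4.4 0 0 0 0;9.18 -15 -6.6 0 0 0 0;9.18 -20 -9 0 0 0 0;9.18 -24 -10.8 0 0 0 0' >/dev/null&& python3 -m creep '9.18 0 0 0 0 0 0;9.18 0 0 0 0 0 0;9.18 0 0 0 0 0 0;9.18 0 0 0 0 0 0'
python3 - <<'E'
from h import *
s=telemetry.observe();print(s['position'],s['joints'])
ci=vision.camera_info("wrist");im=vision.get_image("wrist");np.save("ci6.npy",ci,allow_pickle=True);cv2.imwrite("pics/w6.png",im[:,:,::-1])
cv2.imwrite("pics/w6c.png",cv2.resize(im[50:250,180:460,::-1],None,fx=2.8,fy=2.8,interpolation=cv2.INTER_CUBIC))
E
```

```text
clock: 8.0
position: [0.4511, -0.0877, 0.2395]
ee_rot: [-2.212, -2.23, 0.001]
force: [-0.4, -0.2, 0.5]
width: 1.002
gripper_force: 0.0
[ 0.45112061 -0.08767053  0.23949197] [-0.46425541  0.18138586  0.63689222  2.0083502  -0.12827479  0.99105425
  0.24341774]
```

View pics/w6c.png

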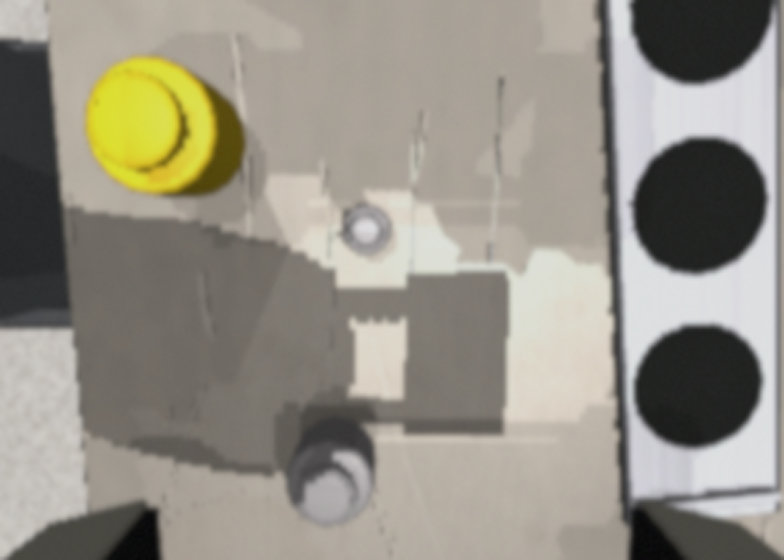

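L's knob is at (329,492), S's at (366,229), pad c at (700,204) and pad d at (699,386), all in crop pixels. Yellow is at (150,125).

Run:
```python
from h import *
ci=np.load("ci6.npy",allow_pickle=True).item()
for n,u,v,z in[("lk",329,492,.063),("lb",331,484,.046),("sk",366,229,.032),("c",700,204,.011),("d",699,386,.011),("yel",134,122,.084)]:print(n,onz(ci,180+u/2.8,50+v/2.8,z).round(4))
print(ci['extrinsics'].round(3))
```

```text
lk [ 0.4266 -0.1276  0.063 ]
lb [ 0.4261 -0.1299  0.046 ]
sk [ 0.4399 -0.0298  0.032 ]
c [ 0.5768 -0.0192  0.011 ]
d [ 0.5836 -0.0955  0.011 ]
yel [0.3667 0.0044 0.084 ]
[[ 1.     0.007  0.002  0.45 ]
 [ 0.007 -0.97  -0.245 -0.022]
 [ 0.     0.245 -0.97   0.376]
 [ 0.     0.     0.     1.   ]]
```

```bash
python3 -m creep '9.18 -4.1 -2.6 3 0 0 0;9.18 -4.1 -2.6 8 0 0 0;9.18 -4.1 -2.6 13 0 0 0;9.18 -4.1 -2.6 18 0 0 0;9.18 -4.1 -2.6 20.6 0 0 0' && python3 -m creep '3 0 0 0 0 0 0;3 0 0 0 0 0 0;3 0 0 0 0 0 0;3 0 0 0 0 0 0;3 0 0 0 0 0 0' 30 && python3 -m creep '3 0 0 0 0 0 0;3 0 0 0 0 0 0;3 0 0 -2 0 0 0;3 0 0 -5 0 0 0;3 0 0 -6 0 0 0' && python3 -m creep '3 0 0 0 0 0 0'
```

```text
clock: 8.68
position: [0.4241, -0.1292, 0.0314]
ee_rot: [-2.212, -2.228, 0.003]
force: [1.0, 0.2, -0.2]
width: 1.001
gripper_force: 0.0
clock: 9.3
position: [0.4254, -0.1296, 0.0342]
ee_rot: [2.213, 2.228, 0.001]
force: [0.1, -0.4, -0.6]
width: 0.506
gripper_force: 0.0
clock: 9.93
position: [0.4255, -0.1297, 0.0945]
ee_rot: [2.213, 2.228, 0.001]
force: [0.9, 0.6, -4.7]
width: 0.383
gripper_force: 30.0
clock: 10.05
position: [0.4253, -0.1294, 0.0937]
ee_rot: [2.213, 2.229, 0.001]
force: [0.1, 0.7, -4.0]
width: 0.386
gripper_force: 30.0
```

```bash
python3 -m creep '3 3 2.3 0 0 0 0;3 7.5 5.9 0 0 0 0;3 12 9.4 0 0 0 0;3 16 12.5 0 0 0 0;3 18.35 14.35 0 0 0 0' && python3 -m creep '3 0 0 0 0 0 0;3 0 0 2 0 0 0;3 0 0 4 0 0 0;3 0 0 4.8 0 0 0;3 0 0 4.8 0 0 0'
```

```text
clock: 10.68
position: [0.568, 0.0579, 0.0918]
ee_rot: [-2.21, -2.231, 0.001]
force: [0.7, -0.1, -3.9]
width: 0.387
gripper_force: 30.0
clock: 11.3
position: [0.5665, 0.0538, 0.0451]
ee_rot: [-2.215, -2.227, 0.002]
force: [0.9, -0.2, -4.0]
width: 0.387
gripper_force: 30.0
```

```bash
python3 -m creep '3 0 0 0.1 0 0 0;3 0 0 0.15 0 0 0;4.5 0 0 0.15 0 0 0;6 0 0 0.15 0 0 0;7.5 0 0 0.15 0 0 0' && python3 -m creep '7 0 0 0 0 0 0;8 0 0 -4 0 0 0;8 0 0 -9 0 0 0;8 0 0 -14 0 0 0;9.18 2 -1 -16 0 0 10' && python3 -m creep '9.18 4 -2.3 0 0 0 10;9.18 8 -4.6 0 0 0 20;9.18 12.5 -7 0 0 0 20;9.18 16 -9.3 0 0 0 20;9.18 16 -9.3 0 0 0 20' && python3 -m creep '9.18 0 0 0 0 0 0;9.18 0 0 0 0 0 0'
python3 - <<'E'
from h import *
print(R.from_rotvec(telemetry.observe()['ee_rot']).as_matrix().round(3),telemetry.observe()['joints'][6],delta([.462,.2405,.023]))
E
```

```text
clock: 11.92
position: [0.5677, 0.0548, 0.0445]
ee_rot: [2.214, 2.228, 0.001]
force: [0.5, -1.0, 0.8]
width: 0.658
gripper_force: 0.0
clock: 12.55
position: [0.5589, 0.073, 0.2075]
ee_rot: [2.405, 2.018, 0.007]
force: [0.4, 0.2, -0.7]
width: 0.936
gripper_force: 0.0
clock: 13.18
position: [0.4904, 0.252, 0.2038]
ee_rot: [-2.709, -1.588, 0.001]
force: [0.4, -0.1, 0.5]
width: 0.998
gripper_force: 0.0
clock: 13.42
position: [0.493, 0.2466, 0.2044]
ee_rot: [2.717, 1.576, 0.0]
force: [0.5, -0.2, -0.3]
width: 1.006
gripper_force: 0.0
[[ 0.496  0.868  0.   ]
 [ 0.868 -0.496 -0.   ]
 [ 0.     0.    -1.   ]] -0.7065699640777597 [-2.07 -2.39 18.14]
```

```bash
python3 -m creep '9.18 -2.1 -2.4 3 0 0 0;9.18 -2.1 -2.4 8 0 0 0;9.18 -2.1 -2.4 13 0 0 0;9.18 -2.1 -2.4 17 0 0 0;9.18 -2.1 -2.4 18 0 0 0' && python3 -m creep '9.18 0 0 0 0 0 0;2.2 0 0 0 0 0 0;2.2 0 0 0 0 0 0;2.2 0 0 0 0 0 0;2.2 0 0 0 0 0 0' 20 && python3 -m creep '2.2 0 0 0 0 0 0;2.2 0 0 0 0 0 0;2.2 0 0 0 0 0 0;2.2 0 0 0 0 0 0;2.2 0 0 -2 0 0 0'
python3 - <<'E'
from h import *
print(delta([.5755,-.0200,.11]))
E
```

```text
clock: 14.05
position: [0.4605, 0.2398, 0.0225]
ee_rot: [2.717, 1.576, -0.005]
force: [0.1, -0.3, -0.0]
width: 1.001
gripper_force: 0.0
clock: 14.68
position: [0.4612, 0.2418, 0.0245]
ee_rot: [-2.715, -1.58, -0.001]
force: [-0.5, 0.8, -0.7]
width: 0.616
gripper_force: 0.0
clock: 15.3
position: [0.4601, 0.2411, 0.0434]
ee_rot: [2.716, 1.579, -0.005]
force: [0.3, 1.4, -1.2]
width: 0.304
gripper_force: 20.0
[-17.    22.93  -6.65]
```

```bash
python3 -m creep '2.2 0 0 -4 0 0 0;2.2 0 0 -9 0 0 0;2.2 -1.5 2 -12 0 0 0;2.2 -5 6.8 -12 0 0 -8;2.2 -8.5 11.4 -12 0 0 -15'
python3 - <<'E'
from h import *
print(delta([.5755,-.0200,.12]))
E
```

```text
clock: 15.92
position: [0.5186, 0.1107, 0.1646]
ee_rot: [2.48, 1.929, 0.001]
force: [1.2, 0.4, -1.9]
width: 0.299
gripper_force: 20.0
[-11.27   8.73   4.46]
```

```bash
python3 -m creep '2.2 -4 3 0 0 0 -8;2.2 -8 6 0 0 0 -15;2.2 -11 8.4 0 0 0 -15;2.2 -11.3 8.7 2 0 0 -15;2.2 -11.3 8.7 4.5 0 0 -15'&& python3 -m creep '2.2 0 0 0 0 0 0;2.2 0 0 0 0 0 0;2.2 0 0 0 0 0 0'
python3 - <<'E'
from h import *
print(delta([.5760,-.0200,.038]))
E
```

```text
clock: 16.55
position: [0.5741, -0.0211, 0.1188]
ee_rot: [2.216, 2.226, 0.001]
force: [0.3, 1.1, -2.3]
width: 0.297
gripper_force: 20.0
clock: 16.92
position: [0.5744, -0.0198, 0.1202]
ee_rot: [2.213, 2.228, 0.002]
force: [0.7, -1.0, -1.6]
width: 0.299
gripper_force: 20.0
[-0.02  0.15  8.22]
```

```bash
python3 -m creep '2.2 0 0.1 3 0 0 0;2.2 0 0.1 6 0 0 0;2.2 0 0.1 8 0 0 0;2.2 0 0.1 8.4 0 0 0;2.2 0 0.1 8.4 0 0 0'&& python3 -m creep '2.2 0 0 0.1 0 0 0;2.2 0 0 0.1 0 0 0;4 0 0 0.1 0 0 0;5 0 0 0.1 0 0 0;6 0 0 0.1 0 0 0'&& python3 -m creep '6 0 0 0 0 0 0;6 0 0 -4 0 0 0;6 0 0 -9 0 0 0;6 0 0 -14 0 0 0;9.18 0 0 -20 0 0 0'
python3 - <<'E'
from h import *
print(delta([.4400,-.030,.17]))
E
```

```text
clock: 17.55
position: [0.5753, -0.0199, 0.0362]
ee_rot: [2.214, 2.228, 0.001]
force: [0.3, 0.4, -1.5]
width: 0.295
gripper_force: 20.0
clock: 18.18
position: [0.5747, -0.02, 0.0341]
ee_rot: [-2.214, -2.228, 0.0]
force: [-0.2, 0.0, -0.0]
width: 0.574
gripper_force: 0.0
clock: 18.8
position: [0.5741, -0.0198, 0.2353]
ee_rot: [-2.214, -2.228, 0.002]
force: [1.1, 0.3, -0.9]
width: 0.721
gripper_force: 0.0
[ -0.93 -13.41   6.55]
```

```bash
python3 -m creep '9.18 0 -4 0 0 0 -10;9.18 -0.5 -8 0 0 0 -20;9.18 -0.9 -12 0 0 0 -30;9.18 -0.9 -13.4 0 0 0 -40;9.18 -0.9 -13.4 0 0 0 -50'&& python3 -m creep '9.18 0 0 0 0 0 -10;9.18 0 0 0 0 0 -15;9.18 0 0 0 0 0 -15;9.18 0 0 0 0 0 -15;9.18 0 0 0 0 0 -15'
python3 - <<'E'
from h import *
print(R.from_rotvec(telemetry.observe()['ee_rot']).as_matrix().round(3),delta([.4395,-.0305,.026]))
E
```

```text
clock: 19.42
position: [0.4395, -0.0299, 0.2344]
ee_rot: [-1.057, -2.958, -0.002]
force: [0.4, 0.6, 0.2]
width: 0.999
gripper_force: 0.0
clock: 20.05
position: [0.4408, -0.0298, 0.2342]
ee_rot: [-0.672, -3.069, 0.0]
force: [-0.3, 0.2, 0.3]
width: 1.001
gripper_force: 0.0
[[-0.909  0.418 -0.   ]
 [ 0.418  0.909  0.   ]
 [ 0.    -0.    -1.   ]] [ 0.09 -0.12 20.82]
```

```bash
python3 -m creep '9.18 0.1 -0.1 5 0 0 0;9.18 0.1 -0.1 10 0 0 0;9.18 0.1 -0.1 15 0 0 0;9.18 0.1 -0.1 19 0 0 0;9.18 0.1 -0.1 20.5 0 0 0' && python3 -m creep '9.18 0 0 0.5 0 0 0;1.2 0 0 0.5 0 0 0;1.2 0 0 0.5 0 0 0;1.2 0 0 0.5 0 0 0;1.2 0 0 0.5 0 0 0' 12 && python3 -m creep '1.2 0 0 0 0 0 0;1.2 0 0 0 0 0 0;1.2 0 0 0 0 0 0;1.2 0 0 0 0 0 0;1.2 0 0 0 0 0 0'
```

```text
clock: 20.68
position: [0.4384, -0.0304, 0.0271]
ee_rot: [-0.671, -3.066, 0.002]
force: [-0.1, 0.7, 0.4]
width: 1.0
gripper_force: 0.0
clock: 21.3
position: [0.4398, -0.0302, 0.0246]
ee_rot: [0.67, 3.069, 0.001]
force: [0.5, 0.3, -0.7]
width: 0.612
gripper_force: 0.0
clock: 21.92
position: [0.4395, -0.0303, 0.0242]
ee_rot: [-0.67, -3.069, -0.0]
force: [0.6, -0.1, -0.1]
width: 0.211
gripper_force: 12.0
```

```bash
python3 -m creep '1.2 0 0 -3 0 0 0;1.2 0 0 -7 0 0 0;1.2 -3 0 -9 0 0 0;1.2 -7 0 -9 0 0 0;1.2 -11 0 -9 0 0 0' && python3 -m creep '1.2 -3.5 0 0 0 0 0;1.2 -4.8 0 0 0 0 0;1.2 -4.8 0 0 0 0 0;1.2 -4.8 0 0 0 0 0;1.2 -4.8 0 0 0 0 0'
python3 - <<'E'
from h import *
print(delta([.5830,-.0960,.036]))
E
```

```text
clock: 22.55
position: [0.5407, -0.0763, 0.1146]
ee_rot: [0.669, 3.069, 0.001]
force: [1.1, 0.3, -1.1]
width: 0.209
gripper_force: 12.0
clock: 23.18
position: [0.5823, -0.0954, 0.1143]
ee_rot: [-0.669, -3.069, -0.001]
force: [-0.4, 0.5, -1.0]
width: 0.211
gripper_force: 12.0
[-0.09 -0.02  7.83]
```

```bash
python3 -m creep '1.2 0 0 3 0 0 0;1.2 0 0 6 0 0 0;1.2 0 0 7.4 0 0 0;1.2 0 0 7.7 0 0 0;1.2 0 0 7.7 0 0 0'&& python3 -m creep '1.2 0 0 0.15 0 0 0;1.2 0 0 0.15 0 0 0;3 0 0 0.15 0 0 0;4 0 0 0.15 0 0 0;4 0 0 0.15 0 0 0'&& python3 -m creep '4 0 0 0 0 0 0;4 0 0 -4 0 0 0;4 0 0 -9 0 0 0;4 0 0 -14 0 0 0;4 0 0 -20 0 0 0'&& python3 -m creep '4 4 0 0 0 0 0;4 9 0 -2 0 0 0;4 14 0 -3 0 0 0;4 19 0 -4 0 0 0;4 21 0 -5 0 0 0' && python3 -m creep '4 0 0 0 0 0 0;4 0 0 0 0 0 0;4 0 0 0 0 0 0'
python3 - <<'E'
from h import *
it=vision.get_image("top")
c=cv2.resize(it[145:245,225:455,::-1],None,fx=3.4,fy=3.4,interpolation=cv2.INTER_CUBIC)
cv2.imwrite("pics/f.png",c)
E
```

```text
clock: 23.8
position: [0.5836, -0.0962, 0.0379]
ee_rot: [0.67, 3.068, 0.0]
force: [0.9, -0.6, -0.8]
width: 0.213
gripper_force: 12.0
clock: 24.42
position: [0.5832, -0.0962, 0.0358]
ee_rot: [0.67, 3.069, 0.0]
force: [-0.6, 0.0, 0.4]
width: 0.428
gripper_force: 0.0
clock: 25.05
position: [0.5825, -0.096, 0.2369]
ee_rot: [-0.67, -3.068, 0.0]
force: [1.0, -0.2, 0.6]
width: 0.435
gripper_force: 0.0
clock: 25.68
position: [0.3898, -0.0078, 0.2859]
ee_rot: [-0.667, -3.069, -0.002]
force: [1.1, 0.6, 1.3]
width: 0.435
gripper_force: 0.0
clock: 26.05
position: [0.3928, -0.0091, 0.2854]
ee_rot: [-0.672, -3.069, 0.001]
force: [0.2, 0.4, 0.7]
width: 0.436
gripper_force: 0.0
```

View pics/f.png

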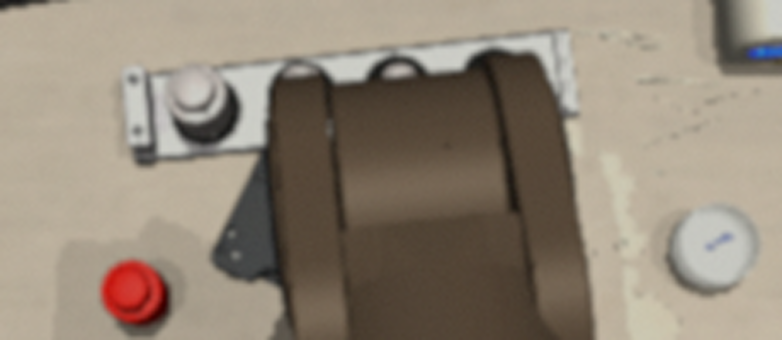

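The arm covers part of the rail. XL's knob is at (196,92) and the dishes at (713,247), untouched. I'll look with the wrist camera, which faces the rail from here.

```bash
python3 -m creep '4 6 0 0 0 0 0;4 6 12 0 0 0 0;4 6 18 0 0 0 10;4 6 18 0 0 0 20;4 6 18 0 0 0 20' >/dev/null&& python3 -m creep '4 0 0 0 0 0 0;4 0 0 0 0 0 0;4 0 0 0 0 0 0'
python3 - <<'E'
from h import *
ct=vision.camera_info("top");print("XL top",onz(ct,225+196/3.4,145+92/3.4,.095).round(4))
ci=vision.camera_info("wrist");im=vision.get_image("wrist");np.save("ci7.npy",ci,allow_pickle=True)
P=[(.5585,.130,.011),(.5675,.0553,.011),(.576,-.020,.011),(.583,-.096,.011)]
print([np.round(proj(ci,p)) for p in P])
it=vision.get_image("top")
c=cv2.resize(it[150:195,255:400,::-1],None,fx=5.5,fy=5.5,interpolation=cv2.INTER_CUBIC)
w=cv2.resize(im[:280,:,::-1],(c.shape[1],int(280*c.shape[1]/640)),interpolation=cv2.INTER_CUBIC)
cv2.imwrite("pics/g.png",np.vstack([c,w]));print(c.shape,w.shape)
E
```

```text
clock: 27.1
position: [0.4127, 0.1791, 0.2859]
ee_rot: [1.194, 2.906, 0.0]
force: [0.0, -0.3, 0.8]
width: 0.435
gripper_force: 0.0
XL top [0.5521 0.1273 0.095 ]
[array([367., 268.]), array([334., 304.]), array([303., 338.]), array([273., 369.])]
(248, 798, 3) (349, 798, 3)
```

View pics/g.png

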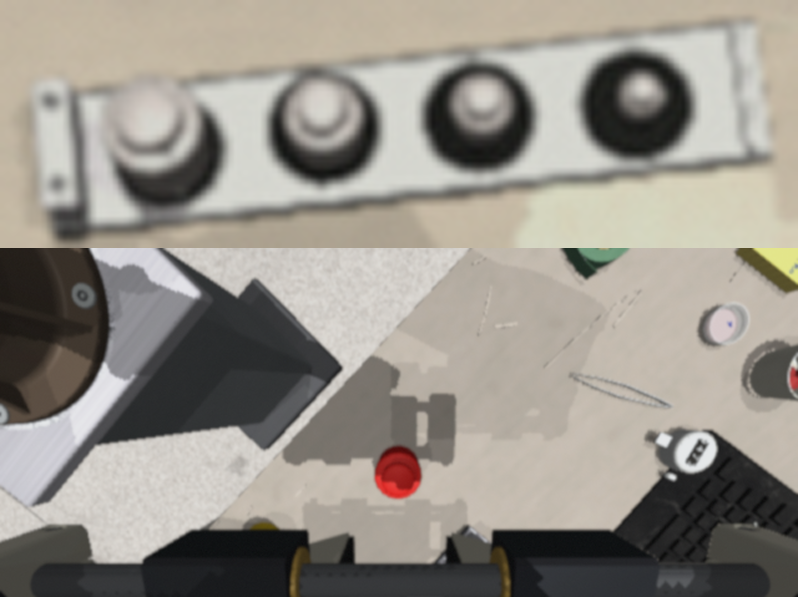

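Now all four weights are visible. The knobs are at XL (148,118), L (321,105), M (481,98) and S (641,92), and the pads at a (~166,153), b (324,127), c (479,117) and d (637,105). I'll work out the offsets.

Run:
```python
from h import *
ct=vision.camera_info("top")
f=lambda u,v,z:onz(ct,255+u/5.5-.4,150+v/5.5-.4,z)
for n,k,z,p in[("XL",(148,118),.095,(166,153)),("L",(321,105),.074,(324,127)),("M",(481,98),.057,(479,117)),("S",(641,92),.043,(637,105))]:
    a=f(*k,z);b=f(*p,.011);print(n,a.round(4),b.round(4),((a-b)[:2]*1000).round(1))
```

```text
XL [0.5546 0.1302 0.095 ] [0.5563 0.1301 0.011 ] [-1.6  0.1]
L [0.5659 0.0534 0.074 ] [0.5696 0.054  0.011 ] [-3.7 -0.7]
M [ 0.5736 -0.0203  0.057 ] [ 0.575  -0.0207  0.011 ] [-1.4  0.4]
S [ 0.5803 -0.0957  0.043 ] [ 0.5814 -0.0968  0.011 ] [-1.1  1.1]
```

All four are within 4 mm of their pad centres and upright, and the arm is clear of everything, so I'm handing in.

```bash
python3 -c "
from cell import job;print(job.sign_off())"
```

```text
the job is handed in; nothing more can be done
None
```

The four weights stand on the rail in order of size, largest beside the tall end block. In the last top image each was upright and within about 4 mm of its pad's centre. The gripper had let go of all of them, the petri dishes were not touched, and I handed the job in at about 27 s; no verdict was returned.

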